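# Check a heater well with the gauge rod and show the reading

## Task

Lift the gauge rod out of its blue cradle and push its steel rod, without forcing it, into the inclined guide tube of the white heater block until the brass collar stops against the tube's mouth. Then draw it right out again and present it for reading: hold it level and still, with the tip roughly 10 cm above the middle of the white tile, and finish while still holding it there. Do not knock the two tall vials about.

Things in the scene. Friction and masses are not known exactly. Their poses are not given: they have to be found in the camera images.
- gauge: Loose gauge rod, 178 mm long, 0.1 to 0.17 kg. Origin: centre of its orange square grip (18 x 18 mm, y = -40 to 40 mm). Own y runs along it to the tip: brass collar, 30 mm wide, y = 40 to 48 mm, then an 8 mm steel rod to the tip at y = 138 mm, with rings near the tip. Starts level in the cradle, own z up; grip it at the origin, across its own x.
- gauge_tip (a point): the tip of the gauge rod, on its axis, 138 mm from the gauge's origin
- gauge_collar (a point): centre of the collar's front face (the face towards the tip), on the rod's axis, 48 mm from the gauge's origin
- cradle: Fixed blue cradle on a black base, 90 x 207 x 34 mm, own y = -55 to 152 mm; cavity shaped to the gauge, 3 mm play. Origin on the bench under the grip's centre; y to the gauge's tip, z up. Gauge axis 30 mm above the bench, cavity walls 34 mm high; at the grip (y = -27 to 27 mm) open to both sides for the fingers, down to the 5 mm base. Lift straight up.
- guide_tube: Fixed steel tube on the heater block, inclined 30 degrees from level. Origin: centre of its mouth, 120 mm above the bench; own z: the tube's axis, out of the mouth, upwards and mainly to the robot's right. Bore 14 mm, widening to 20 mm over the last 10 mm; rim 34 mm outside; 104 mm deep, so the 90 mm rod goes in until the collar meets the rim.
- well_block: Fixed white heater block that carries the guide tube: 120 x 120 mm, top 76 mm high, the tube's saddle up to 95 mm. Origin on the bench; the box spans own x -60 to 60 mm and own y -20 to 100 mm; the tube's mouth is at own (0, -70, 120) mm.
- tile: Fixed white reading tile, 100 x 100 x 8 mm, flat on the bench; origin at the centre of its underside, z up. A tall black computer stands just right of it.
- headspace_vial_1: Glass vial with a cap, bystander, 22 mm diameter, 76 mm tall, upright and loose; origin at the centre of its underside.
- headspace_vial_2: Second such vial, bystander, 22 mm diameter, 76 mm tall, upright and loose; origin at the centre of its underside.

How it is judged (in metres and radians):
On the way, in this order (a step that is already met when the one before it is completed fails the run):
1. the gauge is lifted clear of its cradle in the fingers (z of gauge in the frame of cradle above 0.06 m and contact force between the fingers and gauge above 1 N), for 0.1 s.
2. the rod is in the guide tube, in line with it, the collar up against the mouth (z of gauge_collar in the frame of guide_tube below 0.003 m and distance between gauge_collar and guide_tube below 0.007 m and angle between the y axis of gauge and the z axis of guide_tube, either way round below 0.1 rad), for 0.2 s.
3. the tip is drawn right out of the tube (z of gauge_tip in the frame of guide_tube above 0.01 m and contact force between the fingers and gauge above 1 N), for 0.1 s.
At the end, for the whole second after the job is handed in: The gauge is held in the fingers alone, touching neither tile, block nor cradle, at rest (under 0.02 m/s), its axis level within 0.12 rad, its tip within 35 mm of the tile's centre seen from above and 60 to 160 mm above the bench (horizontal distance between gauge_tip and tile below 0.035 m and z of gauge_tip in the frame of tile between 0.06 and 0.16 m and angle between gauge's own y axis and vertical between 1.45 and 1.69 rad and linear speed of gauge below 0.02 m/s and angular speed of gauge below 0.15 rad/s and contact force between the fingers and gauge above 1 N and contact force between gauge and tile below 0.1 N and contact force between gauge and well_block below 0.1 N and contact force between gauge and cradle below 0.1 N); the arm keeps its last pose, push and grip.
It fails at once if a tall vial is shifted by more than 30 mm or knocked over (distance of any of headspace_vial_1, headspace_vial_2 from where it was at the start of the episode above 0.03 m or angle between any of headspace_vial_1, headspace_vial_2's own z axis and vertical above 0.5 rad).
It fails at once if the gauge is forced against the tube or block with more than 60 N (contact force between gauge and well_block above 60 N).
It also fails if it takes over 53 s, if anything falls off the work surface, if the arm or the gripper's body presses on something with over 40 N, if the wrist force passes 120 N, or if a joint passes its speed limit or range.

## Robot

A 6-joint arm with a two-finger parallel gripper is mounted at the origin on a cart in front of the work surface, level with it; the furniture and walls round the work are solid. World frame = base frame: x ahead of the robot, y to its left, z up, the work surface at z = 0. Lengths are in mm, angles in rad, forces in N, time in s.
With the tool pointing down it reaches from about 350 to 875 mm from the base axis. Payload 4.2 kg.
Tool frame: the origin (TCP) lies between the finger pads; the fingertips stand 25 mm ahead of it and the grasp point (between the pads) lies 6 mm ahead of it; z points along the fingers, y is the line along which they close (so a half turn about z gives the same grasp; the last joint's range is limited). The gripper opens to 85 mm and grips with 20 to 120 N. Pads are 22 mm wide; open, the fingers measure 114 mm over their backs; the gripper's body (76 mm by 85 mm) begins 54 mm behind the grasp point. The pads swing forward as they close: fully open they stand 13 mm farther back than shut.
Start: joints at [1.534, 0.385, 0.008, 0, -1.194, -0.259], TCP at [182.158, 597.844, 256.312] pointing down, gripper open.
Joint ranges: [-3.14, 3.14], [-1.21, 2.06], [-1.07, 1.41], [-3.16, 2.05], [-2.99, -0.16], [-3.1, 3.1]. Speed limits (rad/s): [2.79, 2.79, 3.14, 3.14, 3.14, 3.14].

## Interface

Orientations are given as a unit quaternion [x, y, z, w].
In Python, from bench import arm gives the robot as it stands.
- The arm moves only by the shell command python3 -m pendant 'ROWS'. ROWS is JSON, a list of rows, each a list of 7 numbers: the shift along the tool's x, y, z in m, then the turn, a rotation vector about the tool's x, y, z in degrees, then the finger opening in m, from 0 to 0.0854. In form: [[x, y, z, wx, wy, wz, fingers], ...]. A call has 1 to 12 rows; each row shifts and turns the commanded pose from where the row before left it, along the tool's axes as they then stand; what a row does not reach is not made up. A row lasts 1/10 s, in which the tool goes at most 50 mm and 8.59 degrees, less where a joint would pass 70% of its speed; a pose out of reach is approached as far as the arm can. A call is refused whole if a number of a shift passes 0.05 or a number of a turn 8.59, either way. A call with a gripper value outside its range is refused whole. The fingers move at their own pace and stop on an object; the grip force is fixed at half the most. Time passes only in rows, so rows that do not move let the fingers close. It gives the time, the measured TCP pose, the force, the opening and the grip force at its end, in the units of the state.
- arm.read_state(): the state, without advancing time (a new reading comes with each control period).
- arm.get_image(name): name is "scene" or "top" or "wrist"; returns a dict with "image" (420x560x3 uint8, red, green, blue), "fx", "fy", "cx", "cy" (pixels), "xyz" and "rotation" of the camera in the world. Camera axes: x right, y down, z forward; pixel columns grow to the right and rows downward; lengths in mm; the calibration is good to about 2 mm. The wrist camera is an equidistant fisheye: a pixel r from the principal point sees the ray r / f radians off the axis. A picture is of the moment at which its call begins. There is no depth.
- arm.job_done(): hands the job in; it is judged then, once.
The state is a dict: "clock": time; "joints": joint angles; "joint_vel": joint speeds; "joint_efforts": joint torques, N m; "position": TCP position; "ee_rot": TCP orientation; "contact_force": force on the tool from outside, world axes, zero at the start; "wrist_torque": the same for the moment, N m; "gripper_width": finger opening in mm; "grasp_force": force on a finger pad.
Only numpy, scipy, OpenCV 4.12 (cv2) and the standard library are available. Lean on these libraries where they do the work, as an engineer would, in place of code of your own. Each camera call takes 0.05 s, during which the arm holds its last target. There are 200 camera calls.

## Working session

There is one attempt and no reset: what is moved stays moved. The work goes in short steps, Python scripts to look and compute and a shell command to move; the robot and the scene stay as the last step left them, time stands still between calls to the robot, and variables do not carry over. Pictures are saved under pics/ and viewed, at most 10 in all, crops included, and the job is handed in when it is done.

```bash
mkdir -p pics; ls; python3 - <<'E'
from bench import arm
import cv2,numpy as np,pickle
s=arm.read_state();print(s)
for n in("scene","top","wrist"):
    d=arm.get_image(n);pickle.dump(d,open(f"pics/{n}0.pkl","wb"));cv2.imwrite(f"pics/{n}0.png",d["image"][...,::-1])
    print(n,{k:np.round(v,4).tolist() for k,v in d.items() if k!="image"})
E
```

```text
pics
{'clock': 0.0, 'joints': array([ 1.53356963e+00,  3.85549042e-01,  6.61069048e-03, -4.71775724e-04,
       -1.19400145e+00, -2.58612018e-01]), 'joint_vel': array([-0.00046151, -0.00197269, -0.00049491, -0.00013314,  0.00119265,
       -0.00039761]), 'joint_efforts': array([ 1.62124534e-04, -3.92290127e+01,  1.88404298e+01,  4.18633059e+00,
       -4.64831319e-03, -3.39921755e-06]), 'position': array([182.03847423, 597.34372685, 255.22417931]), 'ee_rot': array([ 9.89066443e-01, -1.47466520e-01, -9.95138832e-05,  1.08939601e-03]), 'contact_force': array([ 0.21487439, -0.06418843, -1.00619447]), 'wrist_torque': array([-0.04654745,  0.0234477 ,  0.00029514]), 'grasp_force': 0.0, 'gripper_width': 85.30259888093104}
scene {'fx': 404.5684, 'fy': 404.5684, 'cx': 281.5195, 'cy': 211.0265, 'xyz': [-27.8309, -239.4829, 442.953], 'rotation': [0.7471, -0.3796, 0.2521, -0.484]}
top {'fx': 390.5087, 'fy': 390.5087, 'cx': 279.7609, 'cy': 209.1787, 'xyz': [444.8128, 182.3148, 941.4283], 'rotation': [0.7738, -0.6252, 0.0658, -0.0777]}
wrist {'fx': 325.1923, 'fy': 325.1923, 'cx': 274.2291, 'cy': 211.2606, 'xyz': [260.1097, 573.74, 371.9541], 'rotation': [-0.5871, 0.7932, 0.1296, -0.0966]}
```

View pics/top0.png

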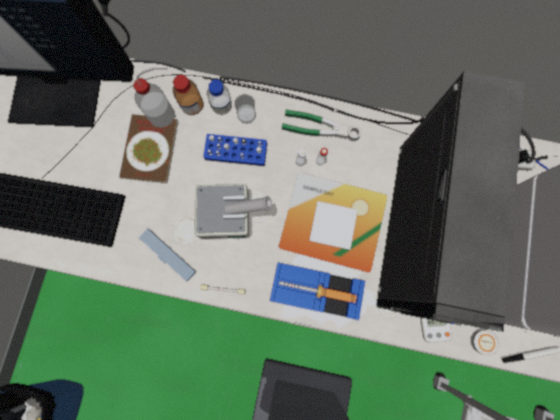

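View pics/scene0.png

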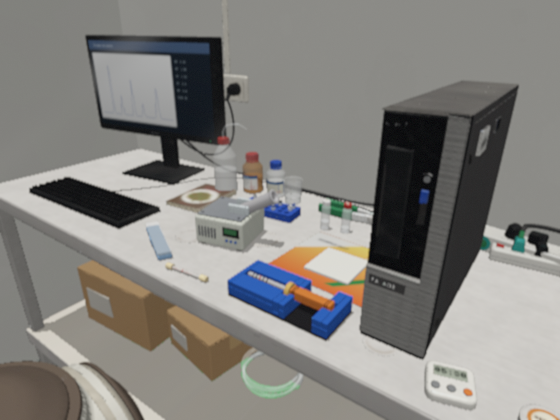

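The top view shows the cradle around (318,291) with the tip to the left, the tile at (333,226), the tube mouth at (268,206), and the vials at (301,157) and (322,155). I'll enlarge it for accurate picks.

```bash
cat > h.py <<'E'
import numpy as np,pickle,cv2
from scipy.spatial.transform import Rotation as R
L=lambda n:pickle.load(open(f"pics/{n}.pkl","rb"))
def proj(d,P):
    p=(np.atleast_2d(P)-d["xyz"])@R.from_quat(d["rotation"]).as_matrix()
    return np.c_[d["fx"]*p[:,0]/p[:,2]+d["cx"],d["fy"]*p[:,1]/p[:,2]+d["cy"]]
def back(d,uv,z):
    r=R.from_quat(d["rotation"]).as_matrix()@np.array([(uv[0]-d["cx"])/d["fx"],(uv[1]-d["cy"])/d["fy"],1])
    return d["xyz"]+r*(z-d["xyz"][2])/r[2]
E
python3 - <<'E'
from h import *
for n,(x,y,w) in {"top":(185,140,200),"scene":(180,175,200)}.items():
    im=L(n+"0")["image"][y:y+150,x:x+w,::-1]
    cv2.imwrite(f"pics/{n}0c.png",cv2.resize(im,None,fx=4,fy=4,interpolation=cv2.INTER_CUBIC))
d=L("top0")
for n,uv,z in[("tile",(333,226),8),("cradleA",(277,264),34),("mouth",(268,206),120),("v1",(301,157),76),("v2",(322,155),76),("tip",(278,286),30),("grip",(338,295),30)]:print(n,back(d,uv,z).round())
print(R.from_quat(d["rotation"]).as_matrix().round(2))
E
```

```text
tile [621.  84.   8.]
cradleA [502. 197.  34.]
mouth [613. 240. 120.]
v1 [752. 194.  76.]
v2 [767. 147.  76.]
tip [453. 184.  30.]
grip [462.  46.  30.]
[[ 0.21 -0.96  0.2 ]
 [-0.98 -0.21  0.04]
 [ 0.   -0.2  -0.98]]
```

View pics/top0c.png

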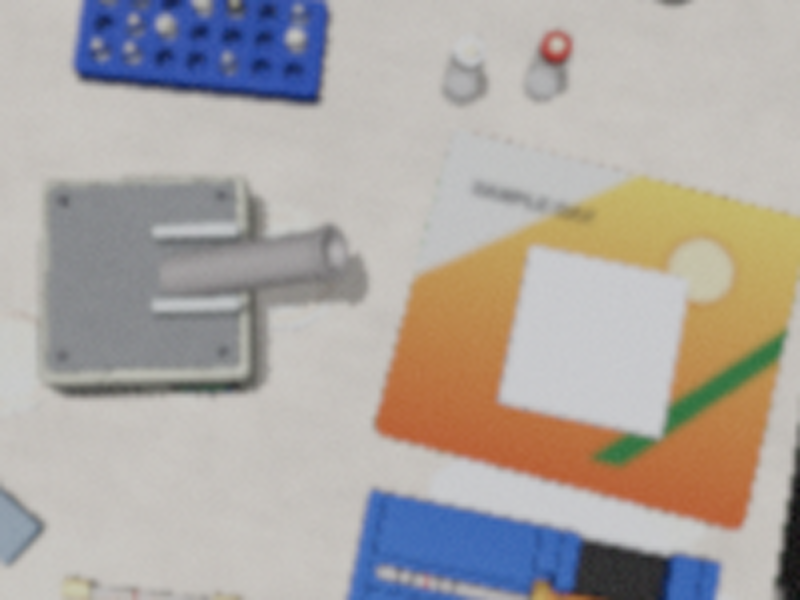

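View pics/scene0c.png

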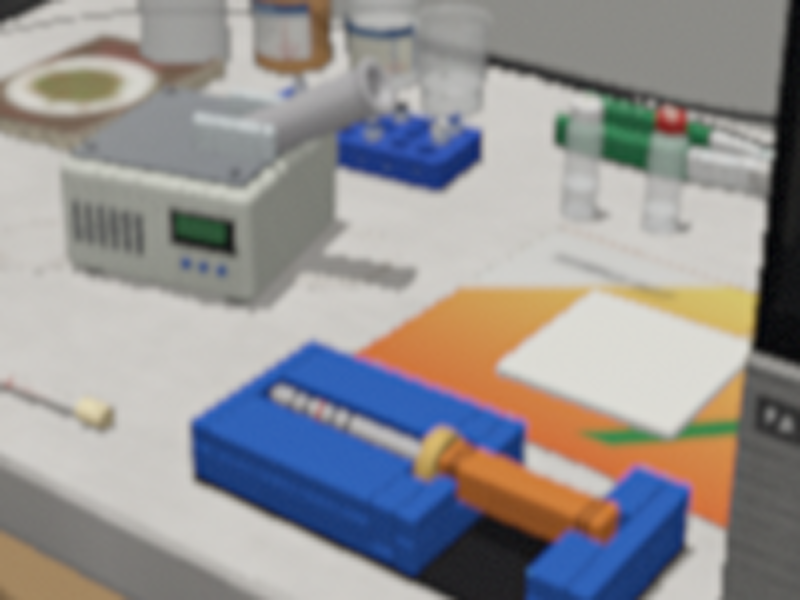

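The crops give me the block corners, mouth rim, tile corners and cradle corners in both views, so I can fit poses jointly.

```bash
cat > fit.py <<'E'
from h import *
from scipy.optimize import least_squares
T,S=L("top0"),L("scene0")
t=lambda X,Y:(T,((X+.5)/4-.5+185,(Y+.5)/4-.5+140)); s=lambda X,Y:(S,((X+.5)/4-.5+180,(Y+.5)/4-.5+175))
tf=lambda X,Y:(T,(X,Y))
def fit(name,g,obs):
    def w(p,P): return np.r_[R.from_euler("z",p[2]).apply([*P[:2],0])[:2]+p[:2],P[2]]
    f=lambda p:np.concatenate([proj(o[0],w(p,P))[0]-o[1] for P,o in obs])
    r=least_squares(f,g,x_scale=[10,10,.1],loss="soft_l1")
    print(name,r.x.round(3),"deg",np.degrees(r.x[2]).round(2));print(r.fun.reshape(-1,2).round(1).tolist() if 0 else f(r.x).reshape(-1,2).round(1).tolist());return r.x
if __name__=="__main__":
    b=fit("block",[613,310,0.],[((60,100,76),t(45,183)),((60,-20,76),t(246,180)),((-60,100,76),t(45,378)),((-60,-20,76),t(249,377)),
     ((-60,100,76),s(62,165)),((-60,-20,76),s(245,183)),((-60,100,0),s(72,264)),((-60,-20,0),s(250,305)),((60,-20,0),s(337,222)),
     ((0,-70,120),t(335,249)),((0,-70,120),s(374,94))])
    fit("cradle",[470,50,0.],[((45,152,34),t(374,491)),((45,27,34),t(580,530)),((45,-27,34),t(668,550)),((45,-55,34),t(718,565)),
     ((-45,152,34),s(193,428)),((45,152,34),s(312,343)),((-45,27,34),s(413,515)),((45,27,34),s(523,425)),((45,-27,34),s(637,468)),((45,-55,34),s(690,487))])
    fit("tile",[620,84,0.],[((50,50,8),t(528,246)),((50,-50,8),t(690,282)),((-50,-50,8),t(663,438)),((-50,50,8),t(498,402)),
     ((50,50,8),s(592,290)),((-50,50,8),s(496,368)),((-50,-50,8),s(672,437))])
    for o in((468,50),(556,46)):print("vial",back(*t(*o),76))
    c,sn=np.cos(b[2]),np.sin(b[2]);m=np.array([b[0]+70*sn,b[1]-70*c,120]);a=np.array([sn*np.cos(np.pi/6),-c*np.cos(np.pi/6),.5]);print("mouth",m,"axis",a)
    # gauge
    for n,f,P in(("gripend/top",tf,(0,0)),):pass
    for o in((278,286.5),(319,292),(355,297)):print(back(T,o,30).round(1))
    for o in((277,391),(433,452),(600,520)):print(back(*s(*o),30).round(1))
E
python3 fit.py
```

```text
block [6.03918e+02 3.09440e+02 2.31000e-01] deg 13.24
[[-1.7, -2.4], [0.5, -2.6], [-3.0, 0.8], [-0.1, -0.0], [-1.6, -3.2], [0.9, 1.7], [-1.5, 2.4], [0.7, 2.6], [1.8, 0.8], [-0.1, 1.0], [1.8, -1.6]]
cradle [4.61778e+02 4.66940e+01 8.00000e-03] deg 0.47
[[-1.8, -0.3], [0.0, 1.0], [1.2, 0.9], [0.8, -0.4], [-1.7, -1.6], [-0.3, -1.1], [0.1, 1.8], [1.3, -0.6], [-0.6, -1.0], [0.8, -0.1]]
tile [6.2328e+02 8.3762e+01 1.0000e-03] deg 0.08
[[0.2, 0.0], [-0.1, -0.6], [-0.4, 0.4], [-0.2, 0.7], [0.4, 0.2], [-0.1, -0.1], [0.2, -0.7]]
vial [764.3352664  194.52694956  76.        ]
vial [777.6066557  144.76659743  76.        ]
mouth [619.95408827 241.30151855 120.        ] axis [ 0.19839246 -0.84299492  0.5       ]
[452.4 183.7  30. ]
[459.9  89.6  30. ]
[466.2   7.2  30. ]
[464.1 185.9  30. ]
[467.1  98.7  30. ]
[468.3  15.   30. ]
```

```bash
cat >> h.py <<'E'
def tri(obs):
    A=np.zeros((3,3));b=np.zeros(3)
    for d,uv in obs:
        r=back(d,uv,0)-d["xyz"];r/=np.linalg.norm(r);M=np.eye(3)-np.outer(r,r);A+=M;b+=M@d["xyz"]
    return np.linalg.solve(A,b)
def rows(p,q,p2,q2,n):
    "n equal rows in tool frame: shift (m), turn (deg)"
    r=R.from_quat(q);r2=R.from_quat(q2) if not isinstance(q2,R) else q2
    rv=(r.inv()*r2).as_rotvec()/n; out=[]
    for i in range(n):
        out.append(np.r_[r.inv().apply((np.array(p2)-p)/n)/1000,np.degrees(rv)]);r=r*R.from_rotvec(rv)
    print(json.dumps(np.round(out,4).tolist()))
def Q(gy,up): # tool orientation for gauge y dir gy (tool x=-gy), tool z = -up-ish
    x=-np.array(gy,float);x/=np.linalg.norm(x);z=-np.array(up,float);z-=x*(x@z);z/=np.linalg.norm(z)
    return R.from_matrix(np.c_[x,np.cross(z,x),z])
import json
E
python3 - <<'E'
from fit import *
print("mouth",tri([t(335,249),s(374,94)]))
print("computer near-left bottom",back(S,(369,326),0),"top-ish",back(T,(382,306),0),back(T,(382,306),300), back(T,(458,82),300))
from bench import arm
st=arm.read_state();p,q=st["position"],st["ee_rot"]
print(R.from_quat(q).as_matrix().round(3))
g=np.radians(90.5);gy=[np.cos(g),np.sin(g),0]
P=[462,47,150]; print(np.linalg.norm(P-p),np.degrees((R.from_quat(q).inv()*Q(gy,[0,0,1])).as_rotvec()))
rows(p,q,P,Q(gy,[0,0,1]),14)
E
```

```text
mouth [621.5157402  243.94980028 115.47582908]
computer near-left bottom [ 4.92899136e+02 -4.74292486e+01 -5.68434189e-14] top-ish [459.87713525 -64.05262407   0.        ] [455.07667436  14.45598791 300.        ] [871.65945963 -57.80430423 300.        ]
[[ 0.957 -0.292 -0.   ]
 [-0.292 -0.957 -0.002]
 [ 0.     0.002 -1.   ]]
626.5029238487086 [ 8.35343368e-02 -6.90456575e-02  7.25424746e+01]
[[0.0306, 0.0318, 0.0076, 0.006, -0.0049, 5.1816], [0.0333, 0.0289, 0.0076, 0.006, -0.0049, 5.1816], [0.0358, 0.0257, 0.0076, 0.006, -0.0049, 5.1816], [0.038, 0.0224, 0.0076, 0.006, -0.0049, 5.1816], [0.0399, 0.0189, 0.0076, 0.006, -0.0049, 5.1816], [0.0414, 0.0152, 0.0076, 0.006, -0.0049, 5.1816], [0.0426, 0.0114, 0.0076, 0.006, -0.0049, 5.1816], [0.0435, 0.0075, 0.0076, 0.006, -0.0049, 5.1816], [0.044, 0.0036, 0.0075, 0.006, -0.0049, 5.1816], [0.0441, -0.0004, 0.0075, 0.006, -0.0049, 5.1816], [0.0439, -0.0044, 0.0075, 0.006, -0.0049, 5.1816], [0.0433, -0.0084, 0.0075, 0.006, -0.0049, 5.1816], [0.0424, -0.0122, 0.0075, 0.006, -0.0049, 5.1816], [0.0411, -0.016, 0.0075, 0.006, -0.0049, 5.1816]]
```

```bash
python3 -m pendant '[[0.031,0.032,0,0,0,5.2,0.085],[0.033,0.029,0,0,0,5.2,0.085],[0.036,0.026,0,0,0,5.2,0.085],[0.038,0.022,0,0,0,5.2,0.085],[0.040,0.019,0,0,0,5.2,0.085],[0.041,0.015,0,0,0,5.2,0.085],[0.043,0.011,0,0,0,5.2,0.085],[0.0435,0.0075,0,0,0,5.2,0.085],[0.044,0.0036,0,0,0,5.2,0.085],[0.044,0,0,0,0,5.2,0.085],[0.044,-0.004,0,0,0,5.2,0.085],[0.043,-0.008,0,0,0,5.2,0.085]]'
python3 -m pendant '[[0.042,-0.012,0.01,0,0,5.2,0.085],[0.041,-0.016,0.01,0,0,5.2,0.085],[0,0,0,0,0,0,0.085],[0,0,0,0,0,0,0.085]]'
cat > sh.py <<'E'
import sys
from h import *
from bench import arm
def shot(n,name):
    d=arm.get_image(n);pickle.dump(d,open(f"pics/{name}.pkl","wb"));cv2.imwrite(f"pics/{name}.png",d["image"][...,::-1]);return d
def st():
    s=arm.read_state();print(round(s["clock"],2),s["position"].round(1),R.from_quat(s["ee_rot"]).as_matrix().round(3).tolist(),s["contact_force"].round(1),s["gripper_width"].round(1),round(s["grasp_force"],1),s["joints"].round(2));return s
E
python3 -c "
from sh import *
st();shot('wrist','w1');shot('scene','s1')"
```

```text
clock: 1.35
position: [421.2, 123.7, 256.4]
ee_rot: [0.769, -0.64, -0.0, -0.0]
contact_force: [0.2, 0.7, -0.9]
gripper_width: 85.1
grasp_force: 0.0
clock: 1.75
position: [460.2, 45.9, 235.7]
ee_rot: [0.708, -0.706, -0.0, 0.001]
contact_force: [0.2, -0.4, 0.7]
gripper_width: 84.9
grasp_force: 0.0Traceback (most recent call last):
  File "<string>", line 3, in <module>
    st();shot('wrist','w1');shot('scene','s1')
    ~~^^
  File "sh.py", line 7, in st
    s=arm.read_state();print(round(s["clock"],2),s["position"].round(1),R.from_quat(s["ee_rot"]).as_matrix().round(3).tolist(),s["contact_force"].round(1),s["gripper_width"].round(1),round(s["grasp_force"],1),s["joints"].round(2));return s
                                                                                                                                                           ^^^^^^^^^^^^^^^^^^^^^^^^
AttributeError: 'float' object has no attribute 'round'
```

```bash
sed -i 's/s\["gripper_width"\].round(1)/round(s["gripper_width"],1)/' sh.py
python3 -c "
from sh import *
st();d=shot('wrist','w1');print(d['xyz'],R.from_quat(d['rotation']).as_matrix().round(3).tolist())
cv2.imwrite('pics/w1.png',cv2.resize(d['image'][...,::-1],(800,600),interpolation=cv2.INTER_CUBIC))"
```

```text
1.75 [460.2  45.9 235.7] [[0.002, -1.0, -0.001], [-1.0, -0.002, -0.0], [0.0, 0.001, -1.0]] [ 0.2 -0.4  0.7] 84.9 0.0 [ 0.45  0.12 -0.4  -0.   -1.04 -0.45]
[460.07947002 -35.99456406 352.40184698] [[-1.0, -0.001, -0.002], [-0.002, 0.948, 0.319], [0.001, 0.319, -0.948]]
```

View pics/w1.png

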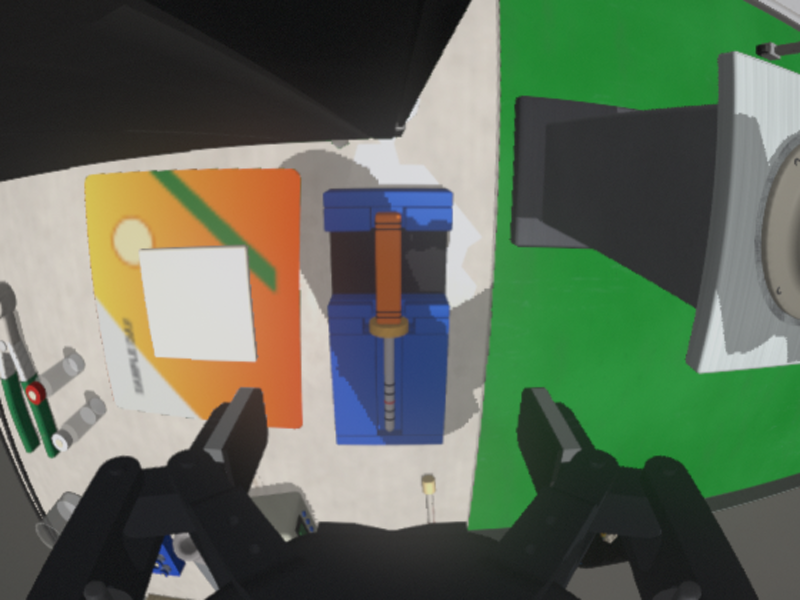

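The wrist view shows the gauge upright in the image: grip from (388,213) to (389,318), collar at (389,328), tip at (389,430). I'll backproject those.

```bash
cat >> h.py <<'E'
def wback(d,uv,z):
    a=np.array([uv[0]-d["cx"],uv[1]-d["cy"]]);r=np.hypot(*a);th=r/d["fx"]
    v=R.from_quat(d["rotation"]).apply(np.r_[a/r*np.sin(th),np.cos(th)])
    return d["xyz"]+v*(z-d["xyz"][2])/v[2]
E
python3 - <<'E'
from h import *
d=L("w1");k=.7
for n,u,v,z in[("gripback",388.5,213,39),("grip front",388.5,317,39),("collar",388.5,326,45),("tip",389.5,431,33),("tile1",140,249,8),("tile2",246,246,8),("tile3",256,361,8),("tile4",154,356,8),("crnear-L",443,443,34),("crfarL",336,443,34),("cr",452,189,34),("cr",325,189,34)]:
    print(n,wback(d,(u*k,v*k),z).round(1))
E
```

```text
gripback [461.8   6.2  39. ]
grip front [461.8  81.1  39. ]
collar [461.8  85.7  45. ]
tip [461.2 183.9  33. ]
tile1 [670.2  33.6   8. ]
tile2 [573.2  34.2   8. ]
tile3 [574.3 133.    8. ]
tile4 [673.6 131.8   8. ]
crnear-L [416.3 196.2  34. ]
crfarL [506.1 196.3  34. ]
cr [418.3 -10.3  34. ]
cr [505.3 -10.3  34. ]
```

```bash
python3 -m pendant '[[0.001,-0.0016,0.04,0,0,0,0.085],[0,0,0.04,0,0,0,0.085],[0,0,0.04,0,0,0,0.085],[0,0,0.035,0,0,0,0.085],[0,0,0.025,0,0,0,0.085],[0,0,0.020,0,0,0,0.085],[0,0,0,0,0,0,0.085],[0,0,0,0,0,0,0.085]]'
```

```text
clock: 2.6
position: [462.2, 47.3, 36.9]
ee_rot: [0.71, -0.705, 0.0, -0.0]
contact_force: [-0.7, 0.9, 0.2]
gripper_width: 85.2
grasp_force: 0.0
```

```bash
python3 -m pendant '[[0,0,0,0,0,0,0],[0,0,0,0,0,0,0],[0,0,0,0,0,0,0],[0,0,0,0,0,0,0],[0,0,0,0,0,0,0],[0,0,0,0,0,0,0],[0,0,0,0,0,0,0],[0,0,0,0,0,0,0]]'; python3 -m pendant '[[0,0,0,0,0,0,0],[0,0,-0.02,0,0,0,0],[0,0,-0.03,0,0,0,0],[0,0,-0.03,0,0,0,0],[0,0,-0.03,0,0,0,0],[0,0,-0.03,0,0,0,0],[0,0,-0.03,0,0,0,0],[0,0,-0.01,0,0,0,0],[0,0,0,0,0,0,0],[0,0,0,0,0,0,0],[0,0,0,0,0,0,0]]'
python3 -c "
from sh import *
for i in range(3):st()
d=shot('wrist','w2');print(d['xyz'])
cv2.imwrite('pics/w2.png',cv2.resize(d['image'][...,::-1],(800,600),interpolation=cv2.INTER_CUBIC))"
```

```text
clock: 3.4
position: [462.2, 46.1, 36.9]
ee_rot: [0.709, -0.706, 0.0, -0.0]
contact_force: [-1.8, 0.0, 4.8]
gripper_width: 17.2
grasp_force: 58.7
clock: 4.5
position: [460.9, 45.7, 214.4]
ee_rot: [0.709, -0.706, -0.001, 0.002]
contact_force: [-0.9, 0.2, -1.7]
gripper_width: 16.7
grasp_force: 58.8
4.5 [460.9  45.7 214.4] [[0.004, -1.0, -0.004], [-1.0, -0.004, -0.001], [0.001, 0.004, -1.0]] [-0.9  0.2 -1.7] 16.7 58.8 [ 0.45  0.15 -0.43 -0.   -0.99 -0.45]
4.5 [460.9  45.7 214.4] [[0.004, -1.0, -0.004], [-1.0, -0.004, -0.001], [0.001, 0.004, -1.0]] [-0.9  0.2 -1.7] 16.7 58.8 [ 0.45  0.15 -0.43 -0.   -0.99 -0.45]
4.5 [460.9  45.7 214.4] [[0.004, -1.0, -0.004], [-1.0, -0.004, -0.001], [0.001, 0.004, -1.0]] [-0.9  0.2 -1.7] 16.7 58.8 [ 0.45  0.15 -0.43 -0.   -0.99 -0.45]
[461.17606964 -36.14858165 331.10408856]
```

View pics/w2.png

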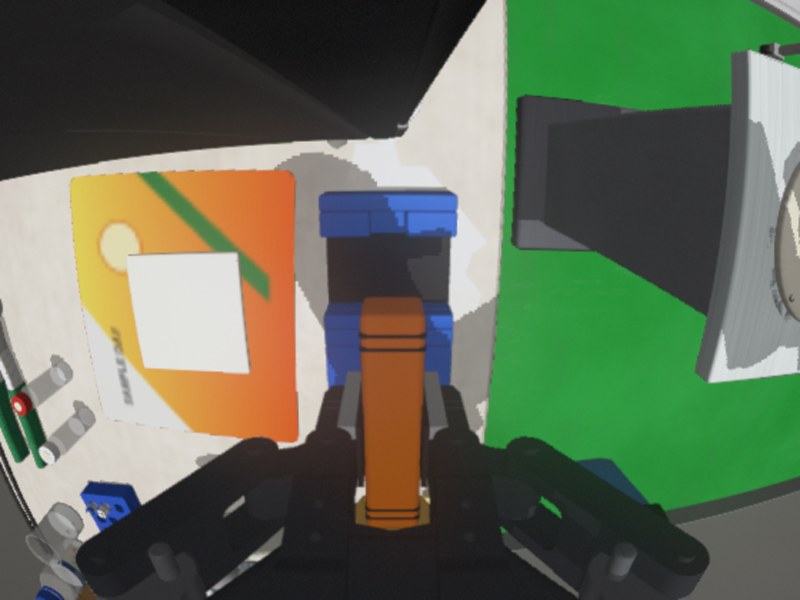

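```bash
cat > plan.py <<'E'
from sh import *
a=np.radians(13.24);AX=np.array([np.sin(a)*np.cos(np.pi/6),-np.cos(a)*np.cos(np.pi/6),.5])
M=np.array([620.5,242,120]);UP=np.array([0,0,1])-AX*.5;UP/=np.linalg.norm(UP)
E
python3 - <<'E'
from plan import *
s=st();q=Q(-AX,[0,0,1]);P=M+178*AX+6.5*UP;print(P)
rows(s["position"],s["ee_rot"],P,q,10)
E
```

```text
4.55 [461.   45.7 214.6] [[0.004, -1.0, -0.004], [-1.0, -0.004, -0.001], [0.001, 0.004, -1.0]] [-0.2  0.  -2.3] 17.2 58.8 [ 0.45  0.15 -0.43 -0.   -0.99 -0.45]
[655.06128014  95.10858084 214.62916512]
[[-0.0049, -0.0194, -0.0001, 0.361, 2.9819, -1.2648], [-0.0044, -0.0195, -0.0002, 0.361, 2.9819, -1.2648], [-0.004, -0.0196, -0.0003, 0.361, 2.9819, -1.2648], [-0.0035, -0.0197, -0.0004, 0.361, 2.9819, -1.2648], [-0.0031, -0.0198, -0.0004, 0.361, 2.9819, -1.2648], [-0.0026, -0.0198, -0.0004, 0.361, 2.9819, -1.2648], [-0.0021, -0.0199, -0.0004, 0.361, 2.9819, -1.2648], [-0.0017, -0.0199, -0.0004, 0.361, 2.9819, -1.2648], [-0.0012, -0.02, -0.0004, 0.361, 2.9819, -1.2648], [-0.0008, -0.02, -0.0003, 0.361, 2.9819, -1.2648]]
```

```bash
python3 -m pendant '[[-0.0049,-0.0194,0,0.36,2.98,-1.26,0],[-0.0044,-0.0195,0,0.36,2.98,-1.26,0],[-0.004,-0.0196,-0.0003,0.36,2.98,-1.26,0],[-0.0035,-0.0197,-0.0004,0.36,2.98,-1.26,0],[-0.0031,-0.0198,-0.0004,0.36,2.98,-1.26,0],[-0.0026,-0.0198,-0.0004,0.36,2.98,-1.26,0],[-0.0021,-0.0199,-0.0004,0.36,2.98,-1.26,0],[-0.0017,-0.0199,-0.0004,0.36,2.98,-1.26,0],[-0.0012,-0.02,-0.0004,0.36,2.98,-1.26,0],[-0.0008,-0.02,-0.0003,0.36,2.98,-1.26,0],[0,0,0,0,0,0,0],[0,0,0,0,0,0,0]]'
python3 - <<'E'
from plan import *
s=st();q=Q(-AX,[0,0,1]);P=M+178*AX+6.5*UP;rows(s["position"],s["ee_rot"],P,q,1)
T,S=shot("top","t3"),shot("scene","s3")
Rm=R.from_quat(s["ee_rot"]).as_matrix();o=s["position"]+6.5*Rm[:,2]
for d in(T,S):print([proj(d,p).round(1)[0].tolist() for p in(o-138*Rm[:,0],o-48*Rm[:,0],o,M,M-80*AX)])
ims=[]
for d,n in((T,0),(S,0)):
    c=proj(d,M+40*AX)[0].astype(int);x,y=c[0]-45,c[1]-50
    if d is S:y+=0
    ims.append(cv2.resize(d["image"][y:y+100,x:x+66,::-1],None,fx=6,fy=6,interpolation=cv2.INTER_CUBIC));print(x,y)
cv2.imwrite("pics/c3.png",np.hstack(ims))
E
```

```text
clock: 5.75
position: [655.3, 95.4, 214.6]
ee_rot: [0.757, -0.6, 0.203, 0.161]
contact_force: [-0.1, -1.0, -1.0]
gripper_width: 17.0
grasp_force: 58.9
5.75 [655.3  95.4 214.6] [[0.198, -0.974, 0.114], [-0.844, -0.228, -0.486], [0.499, -0.0, -0.866]] [-0.1 -1.  -1. ] 17.0 58.9 [ 0.56  0.5  -0.19  0.55 -1.13 -0.63]
[[0.0002, 0.0003, 0.0001, 0.0175, 0.0369, -0.0523]]
[[284.1, 200.0], [323.5, 194.3], [346.4, 190.9], [268.0, 202.6], [237.7, 207.1]]
[[289.9, 189.9], [326.8, 174.5], [348.3, 165.5], [274.8, 196.4], [246.5, 208.3]]
239 150
244 140
```

View pics/c3.png

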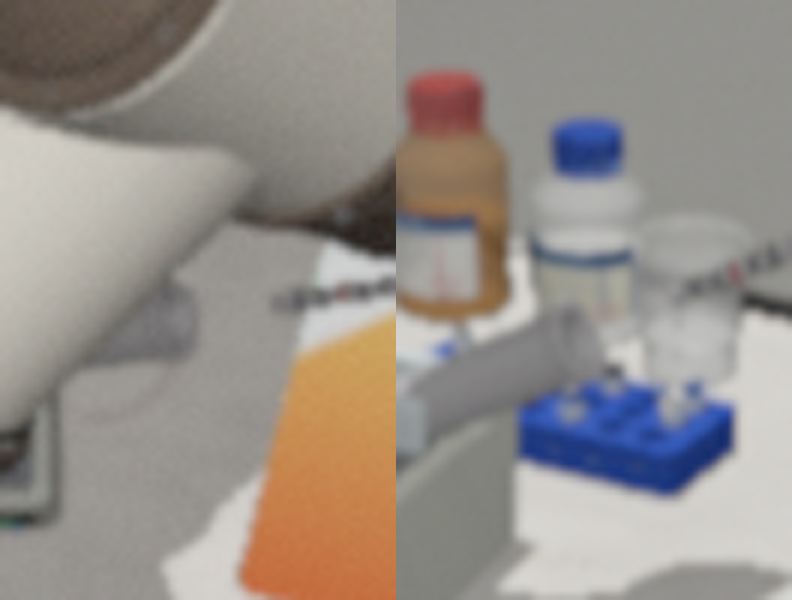

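The observed tips, top (284.5,200.5) and scene (290.2,189.5), match the predictions within half a pixel. I'll check the mouth with a model overlay.

```bash
python3 - <<'E'
from plan import *
X=np.array([np.cos(a),np.sin(a),0]);ims=[]
for d in(L("top0"),L("s3")):
    c=proj(d,M-30*AX)[0].astype(int);x,y=c[0]-20,c[1]-18
    im=cv2.resize(d["image"][y:y+36,x:x+48,::-1],None,fx=8,fy=8,interpolation=cv2.INTER_CUBIC);raw=im.copy()
    th=np.linspace(0,2*np.pi,60)
    def dr(P,col):
        p=(proj(d,P)-[x,y]+.5)*8;cv2.polylines(im,[np.round(p).astype(int)],False,col,1)
    for r,k,col in((17,0,(0,0,255)),(10,0,(0,255,0))):dr(M+r*(np.cos(th)[:,None]*X+np.sin(th)[:,None]*UP),col)
    dr(np.array([M,M-90*AX]),(255,0,0))
    ims.append(np.hstack([raw,im]))
cv2.imwrite("pics/m3.png",np.vstack(ims))
E
```

```text
(no output)
```

View pics/m3.png

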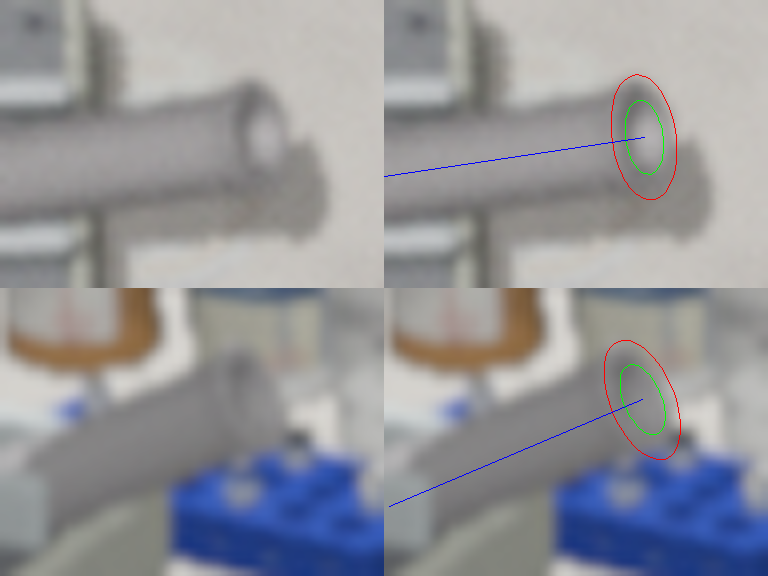

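```bash
python3 - <<'E'
from plan import *
T,S=L("top0"),L("s3");p,q=proj(T,M)[0],proj(S,M)[0]
print(M,tri([(T,p+[0.1,-.5]),(S,q+[-.3,-.9])]),tri([(T,p+[0,-.25]),(S,q+[-.1,-.9])]))
E
```

```text
[620.5 242.  120. ] [620.83670051 242.33736458 121.9407617 ] [620.49890544 242.0855597  122.07135665]
```

```bash
python3 -m pendant '[[-0.015,0,-0.001,0,0,0,0],[-0.015,0,0,0,0,0,0],[-0.008,0,0,0,0,0,0],[-0.005,0,0,0,0,0,0],[-0.005,0,0,0,0,0,0],[-0.005,0,0,0,0,0,0],[-0.005,0,0,0,0,0,0],[0,0,0,0,0,0,0],[0,0,0,0,0,0,0]]'; python3 -c "
from plan import *
s=st();Rm=R.from_quat(s['ee_rot']).as_matrix();print(Rm.T@(s['position']-M-138*AX),Rm.T@s['contact_force'],s['wrist_torque'])"
```

```text
clock: 6.75
position: [644.3, 144.9, 188.7]
ee_rot: [0.757, -0.6, 0.204, 0.159]
contact_force: [-0.5, -0.2, -3.2]
gripper_width: 17.0
grasp_force: 58.9
6.75 [644.3 144.9 188.7] [[0.196, -0.974, 0.117], [-0.844, -0.228, -0.485], [0.499, -0.004, -0.866]] [-0.5 -0.2 -3.2] 17.0 58.9 [ 0.63  0.54 -0.19  0.54 -1.12 -0.71]
[-17.07516269  -0.88074982  -9.44694485] [-1.49410587  0.55355628  2.81185777] [1.16876115 0.26717746 0.0354717 ]
```

```bash
python3 -m pendant '[[-0.006,0,0,0,0,0,0],[-0.006,0,0,0,0,0,0],[-0.006,0,0,0,0,0,0],[-0.006,0,0,0,0,0,0],[0,0,0,0,0,0,0]]'; cat > fc.py <<'E'
from plan import *
s=st();Rm=R.from_quat(s['ee_rot']).as_matrix();print("pos",(Rm.T@(s['position']-M-138*AX)).round(1),"F",(Rm.T@s['contact_force']).round(1),"T",(Rm.T@s['wrist_torque']).round(2))
E
python3 fc.py
```

```text
clock: 7.25
position: [639.4, 166.0, 176.1]
ee_rot: [0.757, -0.6, 0.204, 0.159]
contact_force: [0.3, -1.1, -1.4]
gripper_width: 17.2
grasp_force: 58.8
7.25 [639.4 166.  176.1] [[0.197, -0.973, 0.117], [-0.844, -0.23, -0.485], [0.499, -0.003, -0.866]] [ 0.3 -1.1 -1.4] 17.2 58.8 [ 0.66  0.56 -0.19  0.53 -1.12 -0.74]
pos [-42.2  -1.   -9.4] F [0.3 0.  1.8] T [-0.06 -1.22 -0.04]
```

```bash
python3 -m pendant '[[-0.006,0,0,0,0,0,0],[-0.006,0,0,0,0,0,0],[-0.006,0,0,0,0,0,0],[-0.006,0,0,0,0,0,0],[-0.006,0,0,0,0,0,0],[0,0,0,0,0,0,0]]'; python3 fc.py
```

```text
clock: 7.85
position: [633.5, 191.3, 161.0]
ee_rot: [0.757, -0.6, 0.204, 0.159]
contact_force: [-1.1, 0.1, -1.7]
gripper_width: 17.0
grasp_force: 58.8
7.85 [633.5 191.3 161. ] [[0.197, -0.973, 0.117], [-0.844, -0.229, -0.485], [0.499, -0.003, -0.867]] [-1.1  0.1 -1.7] 17.0 58.8 [ 0.7   0.58 -0.19  0.52 -1.11 -0.78]
pos [-72.2  -1.   -9.3] F [-1.1  1.   1.3] T [-0.21 -1.27 -0.13]
```

```bash
python3 -m pendant '[[-0.005,0,0,0,0,0,0],[-0.004,0,0,0,0,0,0],[-0.003,0,0,0,0,0,0],[-0.002,0,0,0,0,0,0],[0,0,0,0,0,0,0]]'; python3 fc.py
python3 -m pendant '[[-0.001,0,0,0,0,0,0],[-0.001,0,0,0,0,0,0],[0,0,0,0,0,0,0]]'; python3 fc.py;
```

```text
clock: 8.35
position: [630.8, 202.5, 154.5]
ee_rot: [0.757, -0.6, 0.204, 0.159]
contact_force: [0.1, -0.6, -3.6]
gripper_width: 16.9
grasp_force: 58.8
8.35 [630.8 202.5 154.5] [[0.196, -0.973, 0.117], [-0.844, -0.229, -0.485], [0.499, -0.004, -0.867]] [ 0.1 -0.6 -3.6] 16.9 58.8 [ 0.71  0.59 -0.18  0.52 -1.11 -0.79]
pos [-85.4  -0.9  -9.4] F [-1.3  0.   3.4] T [-0.36 -1.12 -0.12]
clock: 8.65
position: [630.5, 203.8, 153.8]
ee_rot: [0.757, -0.6, 0.204, 0.159]
contact_force: [-0.2, -1.1, -1.8]
gripper_width: 16.7
grasp_force: 58.7
8.65 [630.5 203.8 153.8] [[0.196, -0.974, 0.117], [-0.844, -0.228, -0.486], [0.499, -0.004, -0.866]] [-0.2 -1.1 -1.8] 16.7 58.7 [ 0.72  0.59 -0.18  0.52 -1.11 -0.79]
pos [-87.   -0.8  -9.5] F [-0.   0.5  2.1] T [-0.33 -0.76 -0.16]
```

```bash
for i in 1; do python3 -m pendant '[[-0.001,0,0,0,0,0,0],[-0.001,0,0,0,0,0,0],[0,0,0,0,0,0,0]]'; python3 fc.py|tail -1; done; python3 -m pendant '[[-0.001,0,0,0,0,0,0],[0,0,0,0,0,0,0]]'|grep force; python3 fc.py|tail -1
```

```text
clock: 8.95
position: [630.1, 205.2, 153.0]
ee_rot: [0.757, -0.6, 0.204, 0.16]
contact_force: [-0.6, -3.2, -1.0]
gripper_width: 16.9
grasp_force: 58.7
pos [-88.5  -0.7  -9.6] F [2.1 1.4 2.4] T [-0.36 -0.18 -0.19]
contact_force: [-0.4, -5.5, 1.3]
grasp_force: 58.7
pos [-88.8  -0.6  -9.7] F [5.2 1.7 1.6] T [-0.39  0.49 -0.19]
```

```bash
python3 -m pendant '[[-0.001,0,0,0,0,0,0],[-0.001,0,0,0,0,0,0],[0,0,0,0,0,0,0],[0,0,0,0,0,0,0]]'|grep force; python3 fc.py|tail -1
python3 - <<'E'
from plan import *
d=shot("scene","s4");x,y=240,140
cv2.imwrite("pics/c4.png",cv2.resize(d["image"][y:y+75,x:x+100,::-1],None,fx=8,fy=8,interpolation=cv2.INTER_CUBIC))
E
```

```text
contact_force: [1.2, -10.1, 1.6]
grasp_force: 58.7
pos [-89.   -0.4  -9.9] F [9.6 1.1 3.7] T [-0.19  1.74 -0.18]
```

View pics/c4.png

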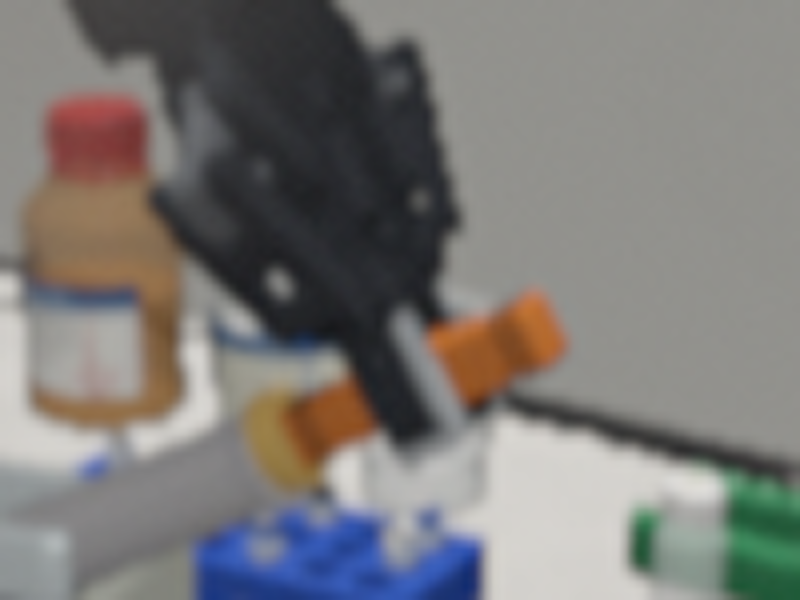

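The picture shows the brass collar (285,440) flush on the tube rim with the grip in line, and the axial force is about 10 N. I'll push slightly more, then withdraw.

```bash
python3 -m pendant '[[-0.001,0,0,0,0,0,0],[0,0,0,0,0,0,0],[0,0,0,0,0,0,0],[0,0,0,0,0,0,0]]'|grep force; python3 fc.py|tail -1
python3 -m pendant '[[0.005,0,0,0,0,0,0],[0.01,0,0,0,0,0,0],[0.012,0,0,0,0,0,0],[0.012,0,0,0,0,0,0],[0.012,0,0,0,0,0,0],[0.012,0,0,0,0,0,0],[0.012,0,0,0,0,0,0],[0.012,0,0,0,0,0,0],[0.012,0,0,0,0,0,0],[0.015,0,0,0,0,0,0],[0.02,0,0,0,0,0,0],[0.01,0,0,0,0,0,0]]'
python3 -m pendant '[[0,0,0,0,0,0,0],[0,0,0,0,0,0,0]]' | grep force
python3 - <<'E'
from plan import *
s=st()
# stage A: level, yaw 0, origin above/left; final tip over tile centre z=108
tile=np.array([623,83.5]);h=120
P=np.array([tile[0]-138,tile[1],h+6.5]);q=Q([1,0,0],[0,0,1])
A=np.array([520,90,230.]);print(np.linalg.norm(A-s["position"]),np.degrees((R.from_quat(s["ee_rot"]).inv()*q).magnitude()))
rows(s["position"],s["ee_rot"],A,q,16)
E
```

```text
contact_force: [2.6, -13.4, 2.7]
grasp_force: 58.7
pos [-89.1  -0.3 -10.1] F [13.1  0.5  4.6] T [-0.03  2.45 -0.22]
clock: 11.2
position: [658.2, 85.7, 224.3]
ee_rot: [0.756, -0.601, 0.204, 0.159]
contact_force: [-0.5, -0.0, -1.4]
gripper_width: 17.1
grasp_force: 59.0
contact_force: [0.5, 0.6, -1.9]
grasp_force: 59.0
11.4 [657.7  87.2 222.7] [[0.196, -0.974, 0.117], [-0.844, -0.228, -0.485], [0.499, -0.004, -0.867]] [ 0.5  0.6 -1.9] 17.3 59.0 [ 0.54  0.49 -0.18  0.55 -1.13 -0.62]
137.86953472082098 106.17757441958771
[[-0.0016, 0.0083, -0.0015, -1.6902, -1.3191, 6.2802], [-0.0007, 0.0085, -0.0012, -1.6902, -1.3191, 6.2802], [0.0002, 0.0086, -0.001, -1.6902, -1.3191, 6.2802], [0.0011, 0.0085, -0.0007, -1.6902, -1.3191, 6.2802], [0.002, 0.0084, -0.0005, -1.6902, -1.3191, 6.2802], [0.0029, 0.0081, -0.0003, -1.6902, -1.3191, 6.2802], [0.0038, 0.0077, -0.0002, -1.6902, -1.3191, 6.2802], [0.0046, 0.0073, -0.0, -1.6902, -1.3191, 6.2802], [0.0054, 0.0067, 0.0001, -1.6902, -1.3191, 6.2802], [0.0061, 0.0061, 0.0001, -1.6902, -1.3191, 6.2802], [0.0067, 0.0054, 0.0001, -1.6902, -1.3191, 6.2802], [0.0073, 0.0046, 0.0001, -1.6902, -1.3191, 6.2802], [0.0077, 0.0038, 0.0001, -1.6902, -1.3191, 6.2802], [0.0081, 0.0029, -0.0, -1.6902, -1.3191, 6.2802], [0.0084, 0.002, -0.0001, -1.6902, -1.3191, 6.2802], [0.0085, 0.0011, -0.0003, -1.6902, -1.3191, 6.2802]]
```

```bash
python3 -m pendant '[[-0.0016,0.0083,-0.0015,-1.69,-1.32,6.28,0],[-0.0007,0.0085,-0.0012,-1.69,-1.32,6.28,0],[0.0002,0.0086,-0.001,-1.69,-1.32,6.28,0],[0.0011,0.0085,-0.0007,-1.69,-1.32,6.28,0],[0.002,0.0084,-0.0005,-1.69,-1.32,6.28,0],[0.0029,0.0081,-0.0003,-1.69,-1.32,6.28,0],[0.0038,0.0077,-0.0002,-1.69,-1.32,6.28,0],[0.0046,0.0073,0,-1.69,-1.32,6.28,0],[0.0054,0.0067,0,-1.69,-1.32,6.28,0],[0.0061,0.0061,0,-1.69,-1.32,6.28,0],[0.0067,0.0054,0,-1.69,-1.32,6.28,0],[0.0073,0.0046,0,-1.69,-1.32,6.28,0]]' && python3 -m pendant '[[0.0077,0.0038,0,-1.69,-1.32,6.28,0],[0.0081,0.0029,0,-1.69,-1.32,6.28,0],[0.0084,0.002,0,-1.69,-1.32,6.28,0],[0.0085,0.0011,0,-1.69,-1.32,6.28,0],[0,0,0,0,0,0,0],[0,0,0,0,0,0,0],[0,0,0,0,0,0,0]]'
python3 - <<'E'
from plan import *
s=st();rows(s["position"],s["ee_rot"],[485,83.5,118],Q([1,0,0],[0,0,1]),5)
E
```

```text
clock: 12.6
position: [554.0, 90.2, 228.1]
ee_rot: [-0.216, 0.974, -0.058, -0.046]
contact_force: [0.4, 0.0, -2.3]
gripper_width: 16.8
grasp_force: 59.0
clock: 13.3
position: [520.5, 90.6, 229.8]
ee_rot: [-0.001, 1.0, -0.0, -0.0]
contact_force: [-0.1, 0.4, -1.6]
gripper_width: 17.3
grasp_force: 58.9
13.3 [520.5  90.6 229.8] [[-1.0, -0.003, -0.0], [-0.003, 1.0, -0.001], [0.0, -0.001, -1.0]] [-0.1  0.4 -1.6] 17.3 58.9 [ 0.48  0.24 -0.27  0.   -1.06 -2.05]
[[0.0071, -0.0014, 0.0224, -0.0111, -0.0052, 0.0312], [0.0071, -0.0014, 0.0224, -0.0111, -0.0052, 0.0312], [0.0071, -0.0014, 0.0224, -0.0111, -0.0052, 0.0312], [0.0071, -0.0014, 0.0224, -0.0111, -0.0052, 0.0312], [0.0071, -0.0014, 0.0224, -0.0111, -0.0052, 0.0312]]
```

```bash
python3 -m pendant '[[0.007,-0.0014,0.022,0,0,0,0],[0.007,-0.0014,0.022,0,0,0,0],[0.007,-0.0014,0.022,0,0,0,0],[0.007,-0.0014,0.022,0,0,0,0],[0.007,-0.0014,0.022,0,0,0,0],[0,0,0,0,0,0,0],[0,0,0,0,0,0,0],[0,0,0,0,0,0,0],[0,0,0,0,0,0,0],[0,0,0,0,0,0,0]]'
python3 - <<'E'
from plan import *
s=st();Rm=R.from_quat(s['ee_rot']).as_matrix();o=s["position"]+6.5*Rm[:,2]
d=shot("scene","s5");e=shot("top","t5");print([proj(k,p).round(1)[0].tolist() for k in(d,e) for p in(o-138*Rm[:,0],o-48*Rm[:,0],o+30*Rm[:,0])])
x,y=250,160
cv2.imwrite("pics/c5.png",cv2.resize(d["image"][y:y+150,x:x+200,::-1],None,fx=4,fy=4,interpolation=cv2.INTER_CUBIC))
E
```

```text
clock: 14.3
position: [485.8, 83.5, 120.9]
ee_rot: [-0.0, 1.0, 0.0, 0.001]
contact_force: [0.1, -2.5, -1.0]
gripper_width: 16.9
grasp_force: 58.9
14.3 [485.8  83.5 120.9] [[-1.0, -0.001, 0.002], [-0.001, 1.0, 0.001], [-0.002, 0.001, -1.0]] [ 0.1 -2.5 -1. ] 16.9 58.9 [ 0.5   0.31 -0.49  0.   -0.76 -2.07]
[[340.9, 216.7], [317.0, 233.6], [292.3, 250.9], [340.2, 216.8], [332.6, 257.8], [325.7, 294.8]]
```

View pics/c5.png

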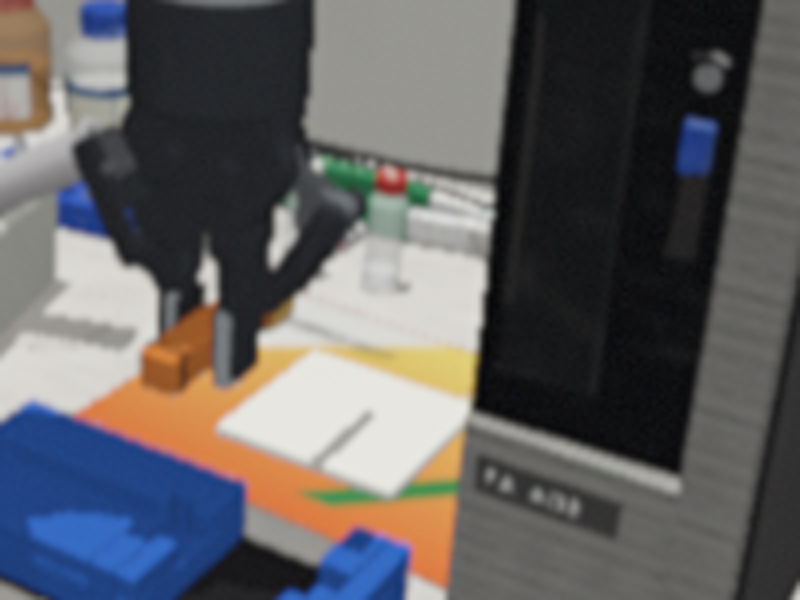

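The gauge is held level, its collar and grip end match the predicted pixels, and the rod's shadow ends near the tile centre. I'm handing it in.

```bash
python3 -c "
from sh import *
s=st();print(abs(s['joint_vel']).max());print(arm.job_done())"
```

```text
14.4 [485.4  83.4 120.6] [[-1.0, -0.0, 0.001], [-0.0, 1.0, 0.0], [-0.001, 0.0, -1.0]] [ 0.6 -0.2 -2. ] 17.0 58.9 [ 0.5   0.31 -0.49  0.   -0.76 -2.07]
0.006758603021884104
the job is handed in; nothing more can be done
None
```

I lifted the gauge, seated it in the tube until the collar met the rim (about 13 N), drew it out, and handed it in at 14.4 s, held level and still over the tile; the tip itself was hidden, so its place (about the tile centre, 114 mm up) is computed from the arm pose, and no verdict came back.

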